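# Air-test a reed block: stand it on the tester, then open the ball valve

## Robot

A 6-joint arm with a two-finger parallel gripper is mounted at the origin on the work surface. World frame = base frame: x ahead of the robot, y to its left, z up, the work surface at z = 0. Lengths are in mm, angles in degrees, forces in N, time in s.
With the tool pointing down it reaches from about 300 to 850 mm from the base axis. Payload 4.2 kg.
Tool frame: the origin (TCP) lies at the very end of the fingers, on their centre line; the grasp point (between the pads) lies 19 mm behind it (env.tcp_to_grasp is the distance from the TCP to the grasp point, in mm); z points along the fingers, y is the line along which they close (so a half turn about z gives the same grasp; the last joint's range is limited). The gripper opens to 91 mm and grips with 3 to 60 N. Pads are 32 mm wide; open, the fingers measure 118 mm over their backs; the gripper's body (76 mm by 178 mm) begins 60 mm behind the grasp point.
Start: joints at [-1.146, 18.312, 89.639, -0, 72.044, -1.146], TCP at [575.016, 0, 213.976] pointing down, gripper open.
Joint ranges: [-177.97, 177.97], [-48.28, 115.42], [12.27, 149.76], [-77.06, 257.06], [2.81, 150.46], [-146.56, 146.56]. Speed limits (degrees/s): [147.25, 147.25, 180, 180, 180, 180].

## Interface

Orientations are given as [roll, pitch, yaw] about the fixed x, y, z axes, in that order (R = Rz(yaw) Ry(pitch) Rx(roll)).
In Python, from workcell import env gives the robot as it stands.
- The arm moves only by the tool move_arm, never from a script. Its argument "plan" is a list of rows, each a list of 3 entries, a list of its own where there are three numbers: the shift along the world's x, y, z in cm, then the turn about the world's z in degrees, then the closure, from 0 (fully open) to 1 (shut). In form: [[[x, y, z], turn, claw], ...]. A call has 1 to 5 rows; each row shifts and turns the commanded pose from where the row before left it; what a row does not reach is not made up. A row lasts 1/10 s, in which the tool goes at most 50 mm and 8.59 degrees, less where a joint would pass 70% of its speed; a pose out of reach is approached as far as the arm can. A call is refused whole if a number of a shift passes 5 or a number of a turn 8.59, either way. A call with a gripper value outside its range is refused whole. The fingers move at their own pace and stop on an object; "squeeze" is the grip in N (left out, the last holds). Time passes only in rows, so rows that do not move let the fingers close. It gives the time, the measured TCP pose, the force, the opening and the grip force at its end, in the units of the state.
- env.state(): the state, without advancing time (a new reading comes with each control period).
- env.grab_frame(name): name is "scene" or "side" or "wrist"; returns a dict with "frame" (384x512x3 uint8, red, green, blue), "z_map" (384x512 float32, mm along the optical axis (not along the pixel's ray), 0 where there is no reading), "fovy" (degrees; the focal length in pixels is half the picture's height over the tangent of half this angle, whatever the lens; pixels are square), "cx", "cy" (the principal point, pixels), "D" ([k1, k2, p1, p2, k3] as OpenCV has them; the pictures are not rectified), "position" and "orientation" of the camera in the world. Camera axes: x right, y down, z forward; pixel columns grow to the right and rows downward; lengths in mm; the calibration is good to about 2 mm. A picture is of the moment at which its call begins.
- env.job_done(): hands the job in; it is judged then, once.
Trained networks look in a picture, given as the dict that the camera call returned (one of the last four; its "shot" number tells which), for a name from the list of things; names that differ only in an ending like _2 or _b are one class to them, and where a whole thing is asked for, a point or a joint stands for the part that bears it (a point fixed in the world has none). Each returns a list of dicts, best first, with "score" (0 to 1); they miss things now and then, are a little off and sometimes report something else, mostly with a low value. They report only what shows in the picture. A call takes as long as a camera call. They do not tell look-alikes from the thing itself.
- env.search_frame(picture, label): "point" ([column, row] in pixels, amid what is visible of it).
- env.landmark_of(picture, label): "point" ([column, row] in pixels: a listed point, or the origin of a listed thing).
The state is a dict: "time_s": time; "qpos": joint angles; "qvel": joint speeds; "effort": joint torques, N m; "ee_pos": TCP position; "ee_rot": TCP orientation; "force": force on the tool from outside, world axes, zero at the start; "torque": the same for the moment, N m; "gripper_width": finger opening in mm; "gripper_force": force on a finger pad.
Only numpy, scipy, OpenCV 4.12 (cv2) and the standard library are available. Lean on these libraries where they do the work, as an engineer would, in place of code of your own. Each camera call takes 0.05 s, during which the arm holds its last target. There are 200 camera calls.

## Task

The wooden reed block is lying on one of its reed faces: turn it upright onto its blue foot, stand it on the air tester so that the foot covers the whole black slot, and let go of it. Then open the air by turning the red valve handle a quarter turn until it is fully against its stop, in line with the pipe, leaving the block standing over the slot. Do not disturb the scraper, the reed plates or the wax jar.

Things in the scene. Friction and masses are not known exactly. Their poses are not given: they have to be found in the camera images.
- reed_block: Loose reed block: box 130 mm long (x), 30 thick (y), 50 high (z), 0.2 kg, pale wood, metal reed plates on both 130 x 50 faces. Foot: the 130 x 30 face with 6 mm blue sole; origin at the centre of its underside, z from the foot up. Starts on a broad face (origin 15 mm up). Ends alike, faces alike. Stands by itself on an end: from there, gripped across its thickness, it can be laid on its foot.
- slot (a point): Centre of the black slot, 10 mm wide (x), 70 long (y), in the flat top of the fixed tester, a wooden box 100 (x) by 170 (y) by 40 mm high centred under this point; z up, top 40 mm above the bench. From its +y end a copper pipe (top 38 mm above the bench) runs along +y to the valve, stem 190 mm from the slot's centre, and to an elbow at 285 mm, 42 mm high.
- slot_end_near_valve (a point): End of the slot on the valve's side, 35 mm along +y of the slot's centre, at the top's level.
- slot_end_far (a point): The slot's other end, 35 mm along -y of its centre.
- valve (a joint): Valve handle angle: 0 = shut, handle across the pipe, pointing along the slot frame's -x; 1.571 = fully open on a hard stop, handle in line with the pipe, pointing along +y, away from the box. Grows clockwise seen from above. Starts at 0 to 0.15. Dry friction about 0.2 N m (2 to 3 N near the tip), no spring: it stays where it is left.
- valve_hub (a point): Point on the valve's vertical turning axis at the middle of the handle's thickness, 84 mm above the bench.
- handle_tip (a point): Free end of the handle, 120 mm from the hub, 84 mm above the bench. The handle is a level bar, red plastic 22 mm wide and 12 mm thick from 35 to 120 mm from the hub, 18 mm wide steel nearer in. Only the pipe lies below it: it can be pushed sideways or pinched from above.
- scraper: Bystander: putty scraper with orange handle, about 150 mm long, lying on the bench; origin on the bench under the neck where blade meets handle.
- reed_plates: Bystander: aluminium reed plates joined in a slab, 100 x 60 x 12 mm, on the bench; origin under its centre.
- wax_jar: Bystander: amber jar with white lid, 64 mm across, 70 mm high; origin under its centre.
Things that resemble listed ones, but are neither listed nor needed, are in the scene too. Of the things that look like the reed_block, take the one that is farthest to the robot's left at the start.

How it is judged:
By the outcome, as a careful person would: the job done as asked, in the order asked, and still so for the second after the job is handed in, with the robot touching nothing.
It also fails if it takes over 64 s, if anything falls off the work surface, if the arm or the gripper's body presses on something with over 40 N, if the wrist force passes 120 N, or if a joint passes its speed limit or range.

## Working session

There is one attempt and no reset: what is moved stays moved. The work goes in short steps, Python scripts to look and compute and a tool call to move; the robot and the scene stay as the last step left them, time stands still between calls to the robot, and variables do not carry over. Pictures are saved under pics/ and viewed, at most 11 in all, crops included, and the job is handed in when it is done.

Besides the shell and the picture viewer there is one more tool, called in YAML: its name, and indented under it one key for each argument. move_arm: Moves the arm, as the interface text tells. Its arguments: {"type":"object","properties":{"plan":{"type":"array","items":{"type":"array"}},"squeeze":{"type":"number"}},"required":["plan"]}

```bash
mkdir -p pics; ls
cat > h.py <<'E'
import numpy as np, cv2
from scipy.spatial.transform import Rotation as R
from workcell import env
def K(p):
    h=p["frame"].shape[0]; f=h/2/np.tan(np.radians(p["fovy"])/2)
    return np.array([[f,0,p["cx"]],[0,f,p["cy"]],[0,0,1.]])
def Rc(p):
    o=np.array(p["orientation"],float)
    if o.shape==(3,3): return o
    if o.size==4: return R.from_quat(o).as_matrix()
    return R.from_euler("xyz",o,degrees=True).as_matrix()
def rays(p,uv):
    n=cv2.undistortPoints(np.array(uv,float).reshape(-1,1,2),K(p),np.array(p["D"],float)).reshape(-1,2)
    return np.c_[n,np.ones(len(n))]
def onplane(p,uv,z):
    d=rays(p,uv)@Rc(p).T; o=np.array(p["position"],float)
    return o+d*((z-o[2])/d[:,2])[:,None]
def cloud(p):
    h,w=p["z_map"].shape; u,v=np.meshgrid(np.arange(w),np.arange(h))
    r=rays(p,np.stack([u,v],-1).reshape(-1,2))*p["z_map"].reshape(-1,1)
    return (r@Rc(p).T+np.array(p["position"],float)).reshape(h,w,3)
def save(n,p,s=1.5):
    cv2.imwrite(f"pics/{n}.png",cv2.resize(p["frame"][...,::-1],None,fx=s,fy=s))
E
python3 - <<'E'
from h import *
print(env.state())
for n in ["scene","side"]:
    p=env.grab_frame(n); save(n+"0",p); np.savez(n+"0",**{k:v for k,v in p.items()})
    print(n,p["position"],p["orientation"],p["fovy"],p["D"])
    c=cloud(p)
    for l in ["reed_block","slot","slot_end_near_valve","slot_end_far","valve_hub","handle_tip","scraper","reed_plates","wax_jar"]:
        for d in env.landmark_of(p,l)[:4]:
            u,v=map(int,d["point"]); print(l,round(d["score"],2),np.round(d["point"]),np.round(c[min(v,383),min(u,511)]))
E
```

```text
pics
{'time_s': 0.0, 'qpos': array([-1.14652513e+00,  1.83511534e+01,  8.97054707e+01,  3.11945529e-04,
        7.20411376e+01, -1.14416221e+00]), 'qvel': array([ 0.12056121,  0.00273239,  0.04715728, -0.00940223,  0.03673054,
        0.0620059 ]), 'effort': array([-5.01459035e-04, -4.12465632e+01, -2.31973493e+01,  7.28826877e-02,
        4.58198413e-02, -1.41870069e-04]), 'ee_pos': array([5.74516826e+02, 6.05845039e-03, 2.13131482e+02]), 'ee_rot': array([-1.79902264e+02, -2.24863261e-03,  8.99975387e+01]), 'force': array([ 0.14872823, -0.54846197, -0.5262725 ]), 'torque': array([-0.00817451,  0.02740859,  0.00169642]), 'gripper_force': 0.0, 'gripper_width': 91.17967104126383}
scene [987.14081076 290.81755139 939.35771875] [-145.2719376    -0.57845246  140.58480784] 51.542281679283576 [0.04203873 0.         0.         0.         0.        ]
reed_block 0.92 [159. 136.] [ 671. -549.   25.]
reed_block 0.82 [228. 154.] [ 550. -351.   32.]
slot 0.7 [303. 244.] [588.  13.  39.]
slot 0.63 [296. 364.] [802. 210.  66.]
slot_end_near_valve 0.9 [307. 258.] [607.  43.  38.]
slot_end_far 0.96 [2
[... 313 characters left out ...]
2 -916.82934255  754.46160297] [-127.11466685    0.38695922  -27.89691789] 51.53941320862741 [-0.04257164  0.          0.          0.          0.        ]
reed_block 0.85 [272. 266.] [ 535. -360.   31.]
reed_block 0.76 [361. 306.] [ 654. -549.   18.]
slot 0.76 [230. 172.] [608.  35.  39.]
slot 0.25 [310. 200.] [ 772. -179.   14.]
slot_end_near_valve 0.55 [224. 167.] [602.  69.  40.]
slot_end_far 0.78 [234. 182.] [597. -23.  41.]
valve_hub 0.54 [212. 136.] [619. 189.  90.]
handle_tip 0.67 [175. 139.] [545. 389.  -3.]
scraper 0.72 [279. 168.] [787.  25.   6.]
reed_plates 0.77 [310. 201.] [ 771. -175.   11.]
reed_plates 0.51 [253. 143.] [770. 180.  24.]
wax_jar 0.54 [252. 146.] [767. 182.  12.]
```

View pics/scene0.png

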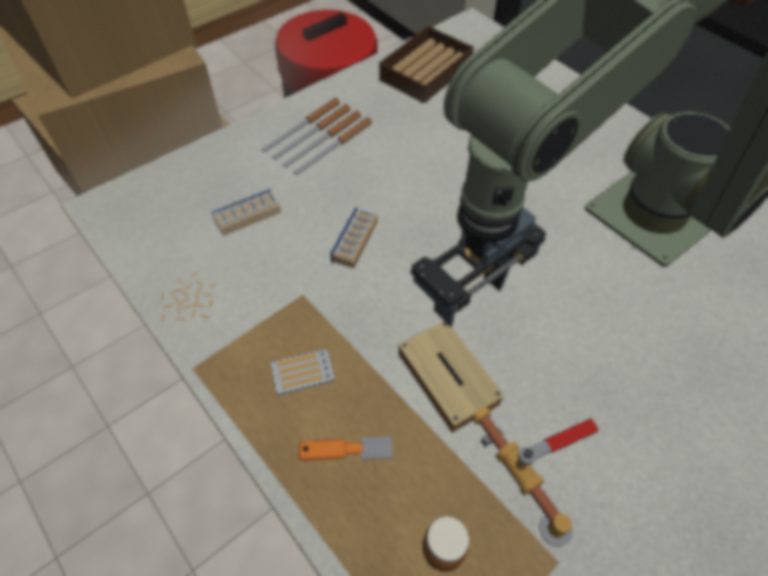

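View pics/side0.png

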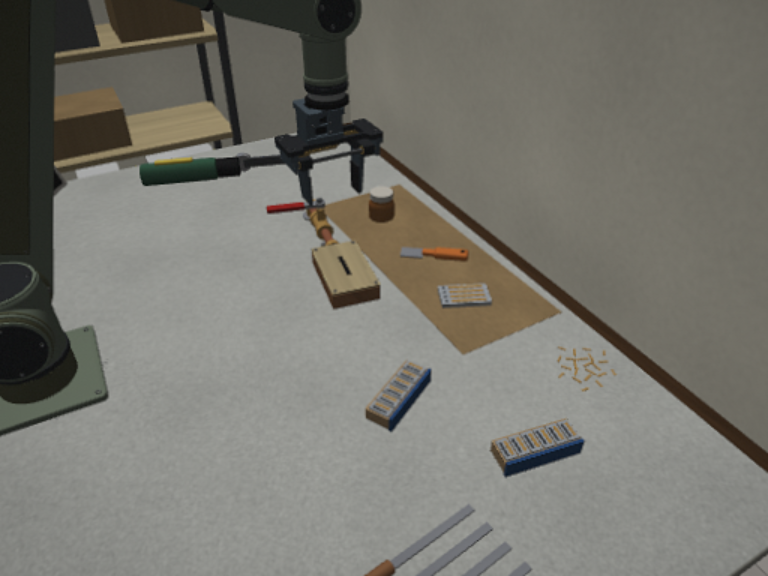

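The scene shows two look-alike blocks, at scene px (228,154) and (159,136) in the unscaled image. The one nearer the tester has the larger y, so it is the target. The handle points roughly along -x. Next I'll measure the block, tester and handle from the depth map.

Run:
```python
from h import *
for n in ["scene","side"]:
    p=dict(np.load(n+"0.npz")); p["cx"]=float(p["cx"]);p["cy"]=float(p["cy"]);p["fovy"]=float(p["fovy"])
    c=cloud(p); z=c[...,2]; f=p["frame"].astype(int)
    near=np.hypot(c[...,0]-543,c[...,1]+355)<110
    for nm,m in [("bench",near&(abs(z)<8)),("block top",near&(z>24)&(z<40))]:
        P=c[m]; print(n,nm,m.sum(),"z",np.median(P[:,2]).round(1))
    r=cv2.minAreaRect(P[:,:2].astype(np.float32)); print(r, cv2.boxPoints(r).round())
    b=near&(f[...,2]>f[...,0]+40)&(z>3); print("blue",b.sum(),c[b].mean(0).round(1), "top mean",P.mean(0).round(1))
    m=(abs(c[...,0]-597)<110)&(abs(c[...,1]-8)<120)&(z>34)&(z<46); P=c[m]
    print("tester",P[:,2].mean(),cv2.minAreaRect(P[:,:2].astype(np.float32)))
    dark=m&(f.sum(-1)<150); print("slot",dark.sum(),c[dark].mean(0).round(1), cv2.minAreaRect(c[dark][:,:2].astype(np.float32)) if dark.sum()>3 else 0)
    red=(f[...,0]>f[...,1]+70)&(f[...,0]>f[...,2]+70)&(z>70)&(z<100)&(c[...,1]>120)&(c[...,1]<330); P=c[red]
    print("red",red.sum(),P.mean(0).round(1),cv2.minAreaRect(P[:,:2].astype(np.float32)))
```

```text
scene bench 2457 z -0.2
scene block top 578 z 29.1
((535.665771484375, -333.0546569824219), (133.1688995361328, 51.20063781738281), 29.66105079650879) [[ 465. -344.]
 [ 490. -388.]
 [ 606. -322.]
 [ 581. -278.]]
blue 0 [nan nan nan] top mean [ 538.3 -331.    29. ]
tester 38.51267620524165 ((601.71484375, 26.931251525878906), (206.09939575195312, 102.05742645263672), 81.45157623291016)
slot 0 [nan nan nan] 0
red 288 [553.3 219.3  88.5] ((552.7671508789062, 219.34112548828125), (19.02939796447754, 79.09617614746094), 74.15223693847656)
side bench 3779 z 0.9
side block top 815 z 29.8
((534.2198486328125, -333.7364807128906), (133.44268798828125, 51.90139389038086), 29.939279556274414) [[ 463. -345.]
 [ 489. -390.]
 [ 605. -323.]
 [ 579. -278.]]
blue 90 [ 542.6 -353.7   30.2] top mean [ 530.1 -338.    29.7]
tester 39.513650761564975 ((598.9275512695312, 23.692481994628906), (206.36639404296875, 100.9871597290039), 81.29986572265625)
slot 50 [594.6 -26.8  38.3] ((575.7142944335938, -26.10065460205078), (83.55780792236328, 129.0248260498047), 10.464147567749023)
red 64 [549.3 217.   90.1] ((549.17724609375, 218.10462951660156), (21.878700256347656, 78.34436798095703), 74.87639617919922)<stdin>:9: RuntimeWarning: Mean of empty slice.
  ret = um.true_divide(
<stdin>:12: RuntimeWarning: Mean of empty slice.
```

Block centre is about (535,-333), with its long axis at 30° and the foot facing -60°. I only have translation and yaw, so the plan is:
1. Grip the +u end across the 50 mm and arc it up onto its end.
2. Regrip across the thickness and arc it down onto its foot.

I'll move above it first.

move_arm:
  plan:
    - [[0, -4.4, 0], -8.57, 0]
    - [[0, -4.4, 0], -8.57, 0]
    - [[0, -4.4, -2], -8.57, 0]
    - [[0, -4.4, -2], -8.57, 0]
    - [[0, -4.4, -2], -8.57, 0]

```text
time_s: 1.5
ee_pos: [575.0, -221.7, 153.6]
ee_rot: [179.9, -0.0, 46.8]
force: [1.0, 0.9, 0.1]
gripper_width: 91.6
gripper_force: 0.0
```

move_arm:
  plan:
    - [[0.2, -4.4, -2], -8.57, 0]
    - [[0, -4.5, -1.4], -8.58, 0]
    - [[0, 0, 0], 0, 0]
  squeeze: 4

```text
time_s: 1.8
ee_pos: [575.4, -313.9, 117.0]
ee_rot: [-179.9, 0.2, 29.6]
force: [-0.3, 1.2, 0.4]
gripper_width: 91.1
gripper_force: 0.0
```

Run:
```python
from h import *
s=env.state(); print(s["time_s"],s["ee_pos"],s["ee_rot"],s["qpos"])
p=env.grab_frame("wrist"); save("w1",p,1.2); c=cloud(p);z=c[...,2]
m=(z>24)&(z<36)&(np.hypot(c[...,0]-535,c[...,1]+333)<110);P=c[m]
print(m.sum(),np.median(P[:,2]),cv2.minAreaRect(P[:,:2].astype(np.float32)),cv2.boxPoints(cv2.minAreaRect(P[:,:2].astype(np.float32))).round())
```

```text
1.8 [ 575.44252574 -313.89040939  117.02217115] [-1.79928312e+02  1.75947255e-01  2.96081405e+01] [-29.55813739  29.46407106  86.13135977  -0.12661559  64.55636038
  30.88838067]
6864 29.280083764532094 ((534.5156860351562, -333.5501403808594), (131.2697296142578, 50.15116882324219), 29.9141788482666) [[ 465. -345.]
 [ 490. -388.]
 [ 604. -323.]
 [ 579. -279.]]
```

View pics/w1.png

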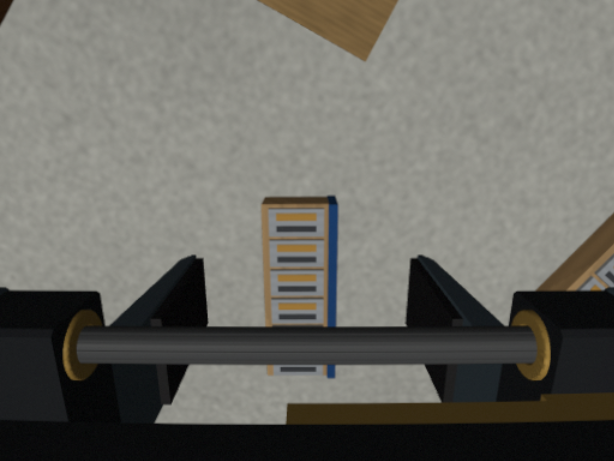

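The wrist view shows the target block (wrist px about (270,240) unscaled) between the fingers, with the blue foot on the right. The grasp is aligned, so I'll descend and grip lightly.

move_arm:
  plan:
    - [[0, 0, -4], 0, 0]
    - [[0, 0, -4], 0, 0]
    - [[0, 0, -2.6], 0, 0]
    - [[0, 0, -1], 0, 0]
    - [[0, 0, 0], 0, 0]

```text
time_s: 2.35
ee_pos: [576.8, -307.7, 3.3]
ee_rot: [-179.9, 0.1, 30.1]
force: [0.6, 0.0, 0.0]
gripper_width: 91.4
gripper_force: 0.0
```

move_arm:
  plan:
    - [[0, 0, 0], 0, 0.5]
    - [[0, 0, 0], 0, 0.6]
    - [[0, 0, 0], 0, 0.6]
    - [[0, 0, 0], 0, 0.6]
  squeeze: 4

```text
time_s: 2.75
ee_pos: [577.5, -309.3, 5.1]
ee_rot: [179.9, -0.1, 30.0]
force: [-0.2, -0.2, -0.3]
gripper_width: 62.2
gripper_force: 0.0
```

move_arm:
  plan:
    - [[0, 0, 0], 0, 1]
    - [[0, 0, 0], 0, 1]
    - [[0, 0, 0], 0, 1]
    - [[0, 0, 0], 0, 1]
  squeeze: 4

```text
time_s: 3.15
ee_pos: [577.0, -309.0, 4.3]
ee_rot: [180.0, -0.0, 30.0]
force: [-0.1, 1.4, 3.7]
gripper_width: 50.3
gripper_force: 4.0
```

move_arm:
  plan:
    - [[-0.43, -0.25, 1.75], 0, 1]
    - [[-0.67, -0.38, 1.66], 0, 1]
    - [[-0.88, -0.51, 1.51], 0, 1]
    - [[-1.08, -0.62, 1.34], 0, 1]
    - [[-1.24, -0.71, 1.13], 0, 1]
  squeeze: 4

```text
time_s: 3.65
ee_pos: [533.2, -334.4, 79.3]
ee_rot: [179.9, -0.0, 30.0]
force: [-0.2, -0.3, -1.1]
gripper_width: 50.3
gripper_force: 4.0
```

Run:
```python
from h import *
s=env.state(); print(s["time_s"],s["ee_pos"],s["gripper_width"])
p=env.grab_frame("side"); cv2.imwrite("pics/s1.png",cv2.resize(p["frame"][180:340,180:400,::-1],None,fx=3,fy=3))
```

```text
3.65 [ 533.19318308 -334.43604682   79.29536025] 50.34092869950244
```

View pics/s1.png

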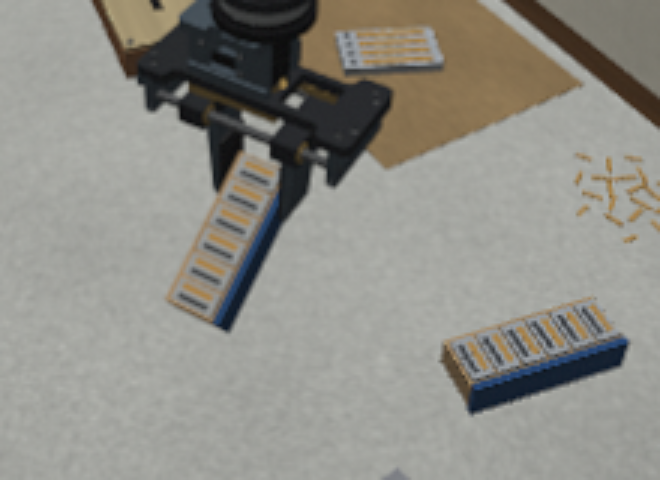

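The block is pivoting in the pads with its far end on the bench (crop px (200,310)). I'll finish the arc.

move_arm:
  plan:
    - [[-1.39, -0.8, 0.83], 0, 1]
    - [[-1.48, -0.85, 0.6], 0, 1]
    - [[-1.55, -0.89, 0.32], 0, 1]
    - [[-1.59, -0.91, 0.05], 0, 1]
    - [[-1.57, -0.9, -0.22], 0, 1]
  squeeze: 4

```text
time_s: 4.2
ee_pos: [456.7, -378.1, 93.7]
ee_rot: [180.0, 0.0, 30.0]
force: [0.1, -0.7, -1.1]
gripper_width: 50.1
gripper_force: 4.0
```

move_arm:
  plan:
    - [[0, 0, 0], 0, 1]
    - [[0, 0, 0], 0, 1]

```text
time_s: 4.4
ee_pos: [457.6, -377.4, 93.3]
ee_rot: [-180.0, -0.0, 29.9]
force: [-0.1, 0.9, -2.1]
gripper_width: 49.9
gripper_force: 4.0
```

Run:
```python
from h import *
s=env.state(); print(s["time_s"],s["ee_pos"],s["force"],s["gripper_width"])
p=env.grab_frame("side"); a=p["frame"][180:340,180:400,::-1]
c=cloud(p); u=np.array([.867,.498]); w=np.array([.498,-.867])
B=np.array([534.5,-333.5])-65*u
q=c[...,:2]-B; su=q@u; sw=q@w; z=c[...,2]
f=p["frame"].astype(int); m=(abs(su)<70)&(abs(sw)<60)&(z>4)&(z<75)
for lo in range(5,75,10):
    k=m&(z>lo)&(z<lo+10); print(lo,k.sum(),np.percentile(su[k],[2,50,98]).round(),np.percentile(sw[k],[2,50,98]).round()) if k.sum() else 0
p=env.grab_frame("scene"); b=p["frame"][100:260,130:350,::-1]
cv2.imwrite("pics/s2.png",cv2.resize(np.vstack([a,b]),None,fx=1.8,fy=1.8))
```

```text
4.4 [ 457.55465148 -377.44754857   93.26877853] [-0.05977924  0.90822836 -2.05204794] 49.92964166437421
5 2 [37. 46. 55.] [-2. 15. 32.]
35 2 [-69. -67. -64.] [25. 25. 25.]
45 8 [-69. -64. -57.] [24. 25. 25.]
55 19 [-69. -56. -40.] [24. 25. 26.]
65 27 [-70. -56. -33.] [ 1. 25. 26.]
```

View pics/s2.png

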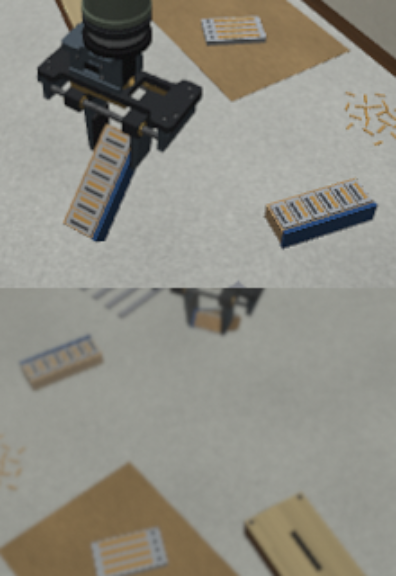

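The block stayed tilted in the pads because their twisting friction holds it (crop px (95,180)). I'll drop the squeeze to the minimum, raise it with a small bounce, then measure the tilt.

move_arm:
  plan:
    - [[0, 0, 0], 0, 1]
    - [[0, 0, 2], 0, 1]
    - [[0, 0, 3], 0, 1]
    - [[0, 0, 0], 0, 1]
    - [[0, 0, 0], 0, 1]
  squeeze: 3

```text
time_s: 5.0
ee_pos: [458.7, -377.0, 143.8]
ee_rot: [179.9, -0.0, 30.0]
force: [-0.8, 0.5, -1.6]
gripper_width: 50.0
gripper_force: 3.0
```

```bash
cat >> h.py <<'E'
U=np.array([.867,.498]); W=np.array([.498,-.867]); B0=np.array([534.5,-333.5])-65*U
def tilt(o=None):
    s=env.state(); e=s["ee_pos"]
    p=env.grab_frame("side"); c=cloud(p); q=c[...,:2]-e[:2]; su=q@U; sw=q@W; z=c[...,2]
    f=p["frame"].astype(int)
    blue=(f[...,2]>f[...,0]+35)&(abs(sw)<45)&(abs(su)<130)&(z>3)&(z<e[2]+50)
    P=np.c_[su[blue],z[blue]-e[2]-19]; d=P-P.mean(0); v=np.linalg.svd(d,full_matrices=False)[2][0]
    print("t",s["time_s"],"ee",e.round(1),"w",s["gripper_width"].round(1),"F",s["force"].round(1),"blue",blue.sum(),"tilt",np.degrees(np.arctan(v[1]/v[0])).round(1),"zmin",z[blue].min().round(1),"mean su,z",P.mean(0).round(1),"su",np.percentile(P[:,0],[2,98]).round())
    return p
E
python3 -c "
from h import *
tilt()"
```

```text
Traceback (most recent call last):
  File "h.py", line 31, in tilt
    print("t",s["time_s"],"ee",e.round(1),"w",s["gripper_width"].round(1),"F",s["force"].round(1),"blue",blue.sum(),"tilt",np.degrees(np.arctan(v[1]/v[0])).round(1),"zmin",z[blue].min().round(1),"mean su,z",P.mean(0).round(1),"su",np.percentile(P[:,0],[2,98]).round())
                                              ^^^^^^^^^^^^^^^^^^^^^^^^
AttributeError: 'float' object has no attribute 'round'
```

```bash
sed -i 's/s\["gripper_width"\].round(1)/round(s["gripper_width"],1)/' h.py
python3 -c "
from h import *
tilt()"
```

```text
t 5.05 ee [ 458.  -376.6  142.9] w 49.9 F [-0.1  0.2 -1.7] blue 79 tilt 68.3 zmin 52.6 mean su,z [-31.4 -62.3] su [-50. -14.]
```

Tilt is now 68°. A few bounces should bring it nearer to vertical.

move_arm:
  plan:
    - [[0, 0, 3], 0, 1]
    - [[0, 0, -3], 0, 1]
    - [[0, 0, 3], 0, 1]
    - [[0, 0, -3], 0, 1]
    - [[0, 0, 0], 0, 1]
  squeeze: 3

```text
time_s: 5.6
ee_pos: [455.9, -375.1, 139.6]
ee_rot: [-179.5, 0.2, 30.0]
force: [-0.5, 0.9, -2.9]
gripper_width: 50.2
gripper_force: 3.0
```

```bash
python3 -c "
from h import *
tilt()"
```

```text
t 5.6 ee [ 455.9 -375.1  139.6] w 50.2 F [-0.5  0.9 -2.9] blue 15 tilt 79.7 zmin 34.9 mean su,z [-19. -71.] su [-30. -12.]
```

move_arm:
  plan:
    - [[0, 0, 4], 0, 1]
    - [[0, 0, -4], 0, 1]
    - [[0, 0, 4], 0, 1]
    - [[0, 0, -4], 0, 1]
    - [[0, 0, 0], 0, 1]
  squeeze: 3

```text
time_s: 6.15
ee_pos: [455.9, -375.2, 140.3]
ee_rot: [-179.5, 0.2, 30.0]
force: [-0.3, 1.9, -2.8]
gripper_width: 49.7
gripper_force: 3.0
```

move_arm:
  plan:
    - [[0, 0, 0], 0, 1]

```text
time_s: 6.25
ee_pos: [457.7, -376.7, 143.3]
ee_rot: [-179.9, 0.1, 30.0]
force: [0.3, 0.8, -0.6]
gripper_width: 50.0
gripper_force: 3.0
```

```bash
python3 -c "
from h import *
p=tilt()
cv2.imwrite('pics/s3.png',cv2.resize(p['frame'][180:340,180:400,::-1],None,fx=3,fy=3))
c=cloud(p);e=env.state()['ee_pos'];q=c[...,:2]-e[:2];su=q@U;sw=q@W;z=c[...,2]
for lo in range(5,150,10):
    k=(abs(su)<100)&(abs(sw)<45)&(z>lo)&(z<lo+10)
    if k.sum(): print(lo,k.sum(),np.percentile(su[k],[5,50,95]).round(),np.percentile(sw[k],[5,50,95]).round())
"
```

```text
t 6.25 ee [ 457.7 -376.7  143.3] w 50.0 F [ 0.3  0.8 -0.6] blue 5 tilt 85.6 zmin 45.9 mean su,z [-10.7 -56.7] su [-15.  -8.]
5 2 [-41.  -1.  39.] [-5. 12. 29.]
15 40 [-18. -15.   8.] [-20.  22.  25.]
25 74 [-18. -16.   8.] [-21.  10.  25.]
35 77 [-18. -15.   7.] [-21.   8.  25.]
45 83 [-17. -14.   9.] [-20.  13.  25.]
55 80 [-16. -13.   9.] [-20.  10.  25.]
65 76 [-15. -13.   9.] [-22.   9.  25.]
75 86 [-14. -12.  11.] [-20.   9.  25.]
85 82 [-13. -11.  12.] [-20.  11.  25.]
95 89 [-13. -10.  12.] [-20.   8.  25.]
105 79 [-12. -10.  14.] [-18.  13.  26.]
115 82 [-12.  -9.  11.] [-18.   7.  25.]
125 75 [-11.  -9.  12.] [-19.   5.  25.]
135 136 [-10.  -5.  16.] [-25.  -4.  15.]
145 137 [-19.  -3.  14.] [-28. -10.  34.]
```

View pics/s3.png

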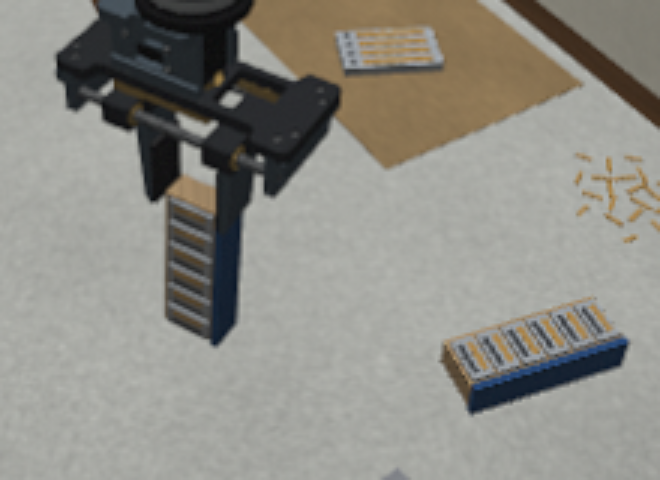

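Nearly vertical (86°), but it has slipped down to the finger tips, with its bottom about 20 mm above the bench. I'll lower it gently.

move_arm:
  plan:
    - [[0, 0, -0.6], 0, 1]
    - [[0, 0, -0.6], 0, 1]
    - [[0, 0, -0.4], 0, 1]
    - [[0, 0, -0.3], 0, 1]
    - [[0, 0, -0.2], 0, 1]
  squeeze: 3

```text
time_s: 6.8
ee_pos: [458.8, -377.8, 123.5]
ee_rot: [179.9, -0.0, 30.0]
force: [0.1, -1.0, 4.9]
gripper_width: 49.8
gripper_force: 3.0
```

```bash
cat >> h.py <<'E'
def prof(hi=150,step=15):
    p=env.grab_frame("side");c=cloud(p);e=env.state()['ee_pos'];q=c[...,:2]-e[:2];su=q@U;sw=q@W;z=c[...,2]
    print(e.round(1),env.state()["force"].round(1))
    for lo in range(4,hi,step):
        k=(abs(su)<100)&(abs(sw)<45)&(z>lo)&(z<lo+step)
        if k.sum(): print(lo,k.sum(),np.percentile(su[k],[5,50,95]).round(),np.percentile(sw[k],[5,50,95]).round())
    return p
E
python3 -c "
from h import *
prof()"
```

```text
[ 458.6 -377.7  123.1] [-0.6 -1.2  3.9]
4 127 [-21. -16.  81.] [-23.  11.  26.]
19 110 [-17. -15.   7.] [-19.   9.  26.]
34 108 [-16. -14.  10.] [-20.  11.  26.]
49 120 [-15. -13.  12.] [-17.  13.  26.]
64 118 [-14. -11.  11.] [-19.  10.  26.]
79 122 [-12. -10.  11.] [-19.   8.  26.]
94 123 [-12.  -9.  14.] [-19.  12.  26.]
109 86 [-11. -10.  -6.] [-22.   2.  25.]
124 271 [-17.  -3.  15.] [-26.  -5.  35.]
139 113 [-19.  -8.  12.] [-30. -23.  37.]
```

In contact and leaning about 4°. I'll nudge the top 7 mm along -u, then open.

move_arm:
  plan:
    - [[-0.3, -0.17, 0], 0, 1]
    - [[-0.3, -0.17, -0.1], 0, 1]
    - [[0, 0, 0], 0, 1]
    - [[0, 0, 0], 0, 0.3]
    - [[0, 0, 0], 0, 0.0]
  squeeze: 3

```text
time_s: 7.35
ee_pos: [451.7, -380.0, 121.0]
ee_rot: [-179.9, 0.0, 30.0]
force: [0.5, -0.7, -0.0]
gripper_width: 63.2
gripper_force: 0.0
```

move_arm:
  plan:
    - [[0, 0, 0], 0, 0]
    - [[0, 0, 0], 0, 0]
    - [[0, 0, 2], 0, 0]
    - [[0, 0, 3], 0, 0]
    - [[0, 0, 3], 0, 0]

```text
time_s: 7.85
ee_pos: [451.9, -380.2, 202.0]
ee_rot: [-179.9, 0.0, 30.0]
force: [0.1, -0.4, -0.0]
gripper_width: 91.1
gripper_force: 0.0
```

```bash
python3 -c "
from h import *
p=prof()
c=cloud(p);z=c[...,2];e=env.state()['ee_pos'];q=c[...,:2]-e[:2]
k=(z>124)&(z<136)&(np.hypot(q[...,0],q[...,1])<60);print('top',k.sum(),c[k].mean(0),cv2.minAreaRect(c[k][:,:2].astype(np.float32)))
p=env.grab_frame('wrist');c=cloud(p);z=c[...,2]
k=(z>124)&(z<136)&(np.hypot(c[...,0]-e[0],c[...,1]-e[1])<60);print('wtop',k.sum(),c[k].mean(0),cv2.minAreaRect(c[k][:,:2].astype(np.float32)))
f=p['frame'].astype(int);b=(f[...,2]>f[...,0]+35)&(z>10)&(np.hypot(c[...,0]-e[0],c[...,1]-e[1])<90);print('blue',b.sum(),c[b].mean(0))
"
```

```text
[ 454.2 -382.2  208. ] [ 0.6 -0.8  2.5]
4 121 [-33. -10.  67.] [-20.  11.  26.]
19 95 [-12. -10.  14.] [-19.  12.  24.]
34 107 [-12. -10.  12.] [-20.   9.  24.]
49 112 [-12. -11.  13.] [-20.  10.  24.]
64 111 [-12. -10.  13.] [-20.  10.  24.]
79 115 [-12. -10.  13.] [-19.  11.  24.]
94 120 [-12. -10.  12.] [-18.   9.  24.]
109 109 [-13. -10.  12.] [-20.  10.  25.]
124 263 [-12.  -0.  15.] [-21.   2.  24.]
top 263 [ 455.51710093 -383.20908566  129.01504829] ((456.5997314453125, -381.103515625), (32.84058380126953, 49.34648132324219), 28.27389144897461)
wtop 2450 [ 458.35630677 -380.21384839  129.00216529] ((457.3411560058594, -380.3857727050781), (30.188770294189453, 50.09502029418945), 29.667123794555664)
blue 285 [ 469.43572734 -398.38010491  129.63963991]
```

The block stands upright at (457,-381) with the foot facing -60°. I'll turn the gripper 90° and regrip across the thickness.

move_arm:
  plan:
    - [[0.28, 0.32, 0], 8.5, 0]
    - [[0, 0, 0], 8.5, 0]
    - [[0, 0, 0], 8.5, 0]
    - [[0, 0, 0], 8.5, 0]
    - [[0, 0, 0], 8.5, 0]

```text
time_s: 8.45
ee_pos: [454.7, -376.9, 200.7]
ee_rot: [-179.9, -0.0, 72.9]
force: [-0.1, 0.2, 0.1]
gripper_width: 91.4
gripper_force: 0.0
```

move_arm:
  plan:
    - [[0, 0, 0], 8.5, 0]
    - [[0, 0, 0], 8.5, 0]
    - [[0, 0, 0], 8.5, 0]
    - [[0, 0, 0], 8.5, 0]
    - [[0, 0, 0], 8.5, 0]

```text
time_s: 8.95
ee_pos: [454.7, -377.0, 200.6]
ee_rot: [-180.0, -0.1, 115.4]
force: [0.2, -0.1, 0.4]
gripper_width: 91.4
gripper_force: 0.0
```

move_arm:
  plan:
    - [[0, 0, 0], 4.8, 0]
    - [[0, 0, -4], 0, 0]
    - [[0, 0, -4], 0, 0]
    - [[0, 0, -3.6], 0, 0]
    - [[0, 0, 0], 0, 0.5]

```text
time_s: 9.45
ee_pos: [451.6, -374.3, 80.1]
ee_rot: [-179.8, -0.7, 119.8]
force: [-0.6, 0.1, -0.0]
gripper_width: 85.7
gripper_force: 0.0
```

move_arm:
  plan:
    - [[0, 0, 0], 0, 1]
    - [[0, 0, 0], 0, 1]
    - [[0, 0, 0], 0, 1]
    - [[0, 0, 0], 0, 1]
    - [[0, 0, 0], 0, 1]
  squeeze: 4

```text
time_s: 9.95
ee_pos: [455.4, -377.7, 86.7]
ee_rot: [180.0, 0.1, 119.8]
force: [-0.0, 0.5, 1.2]
gripper_width: 46.0
gripper_force: 0.0
```

move_arm:
  plan:
    - [[0, 0, 0], 0, 1]
    - [[0, 0, 0], 0, 1]
    - [[0, 0, 0], 0, 1]

```text
time_s: 10.25
ee_pos: [455.1, -377.4, 85.9]
ee_rot: [180.0, 0.0, 119.8]
force: [-0.1, 0.1, 1.1]
gripper_width: 30.3
gripper_force: 4.0
```

move_arm:
  plan:
    - [[0.84, -1.46, 0.26], 0, 1]
    - [[0.85, -1.47, 0.0], 0, 1]
    - [[0.85, -1.47, -0.21], 0, 1]
    - [[0.82, -1.42, -0.45], 0, 1]
  squeeze: 3

```text
time_s: 10.65
ee_pos: [489.2, -436.6, 82.4]
ee_rot: [180.0, 0.1, 119.8]
force: [-0.2, -0.7, 3.6]
gripper_width: 29.8
gripper_force: 3.0
```

```bash
python3 -c "
from h import *
s=env.state();e=s['ee_pos'];print(s['time_s'],e.round(1),s['force'].round(1),s['gripper_width'])
p=env.grab_frame('side');c=cloud(p);q=c[...,:2]-e[:2];su=q@U;sw=q@W;z=c[...,2]
for lo in range(4,140,12):
    k=(abs(su)<30)&(abs(sw)<120)&(z>lo)&(z<lo+12)
    if k.sum(): print(lo,k.sum(),np.percentile(sw[k],[5,50,95]).round(),np.percentile(su[k],[5,50,95]).round())
cv2.imwrite('pics/s4.png',cv2.resize(p['frame'][180:340,180:400,::-1],None,fx=3,fy=3))
"
```

```text
10.65 [ 489.2 -436.6   82.4] [-0.2 -0.7  3.6] 29.81873859452897
4 56 [-107.  -19.   64.] [-19. -14.  24.]
16 66 [-54. -29.  -6.] [-16. -15. -11.]
28 69 [-52. -26.  -2.] [-16. -14. -11.]
40 77 [-46. -21.   2.] [-16. -14. -10.]
52 74 [-43. -18.   7.] [-16. -15. -11.]
64 29 [-35.  -7.  11.] [-16. -15. -12.]
76 6 [12. 17. 18.] [-22. -20.  16.]
88 22 [11. 17. 19.] [-25. -23. -13.]
100 33 [12. 18. 24.] [-26. -16.  -6.]
112 56 [14. 21. 30.] [-27. -14.   4.]
124 62 [16. 23. 29.] [-26.  -8.  13.]
136 7 [ 7. 10. 17.] [17. 18. 23.]
```

View pics/s4.png

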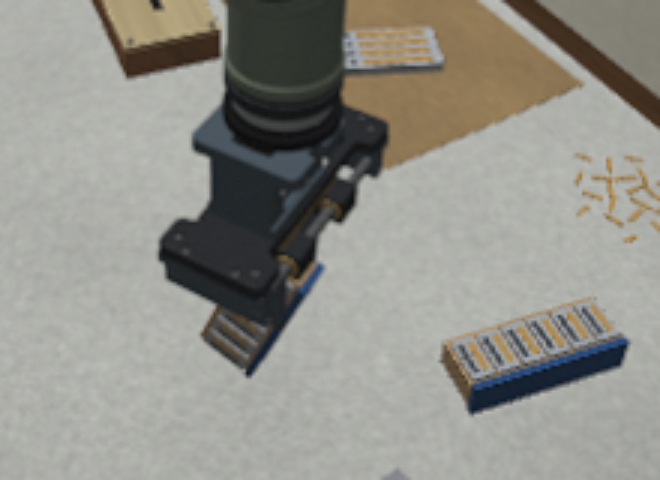

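The block is tipping (about 20°), but its bottom dragged along some. I'll continue with a little more downward preload.

move_arm:
  plan:
    - [[0.5, -0.87, -0.15], 0, 1]
    - [[0.5, -0.87, -0.3], 0, 1]
    - [[0.5, -0.87, -0.5], 0, 1]
  squeeze: 3

```text
time_s: 11.0
ee_pos: [504.0, -462.2, 72.3]
ee_rot: [180.0, 0.0, 119.8]
force: [-1.0, -0.5, 1.7]
gripper_width: 30.0
gripper_force: 3.0
```

```bash
cat >> h.py <<'E'
def lay():
    s=env.state();e=s['ee_pos'];print(s['time_s'],e.round(1),s['force'].round(1),s['gripper_width'])
    p=env.grab_frame('side');c=cloud(p);q=c[...,:2]-e[:2];su=q@U;sw=q@W;z=c[...,2]
    for lo in range(6,75,8):
        k=(abs(su)<19)&(abs(sw)<130)&(z>lo)&(z<lo+8)
        if k.sum(): print(lo,k.sum(),np.percentile(sw[k],[3,50,97]).round(),np.percentile(su[k],[5,50,95]).round())
    return p
E
python3 -c "
from h import *
lay()"
```

```text
11.0 [ 504.  -462.2   72.3] [-1.  -0.5  1.7] 30.010193989038285
6 14 [-55. -44. -35.] [-15. -15. -12.]
14 25 [-59. -46. -31.] [-16. -14. -12.]
22 44 [-78. -49. -27.] [-16. -15. -12.]
30 60 [-80. -52. -21.] [-16. -14. -11.]
38 60 [-75. -43. -16.] [-16. -15. -10.]
46 55 [-67. -40.  -9.] [-16. -15. -12.]
54 16 [-57. -34.  -8.] [-16. -15. -14.]
70 2 [17. 18. 18.] [-18. -18. -18.]
```

Now about 40° tilted and pivoting properly. I'll finish the arc.

move_arm:
  plan:
    - [[0.75, -1.3, -0.83], 0, 1]
    - [[0.67, -1.16, -1.13], 0, 1]
    - [[0.56, -0.98, -1.34], 0, 1]
    - [[0.44, -0.76, -1.53], 0, 1]
  squeeze: 3

```text
time_s: 11.45
ee_pos: [528.5, -504.9, 22.7]
ee_rot: [180.0, 0.1, 119.8]
force: [0.7, -1.5, 1.3]
gripper_width: 30.2
gripper_force: 3.0
```

```bash
python3 -c "
from h import *
lay()"
```

```text
11.45 [ 528.5 -504.9   22.7] [ 0.7 -1.5  1.3] 30.174527893372666
6 16 [-92. -86. -76.] [-15. -14. -12.]
14 15 [-94. -86. -79.] [-15. -15. -13.]
22 15 [-97. -86. -78.] [-16. -15. -13.]
30 26 [-97. -84.  23.] [-16. -15. -13.]
38 68 [-100.   20.   30.] [-16. -14.   9.]
46 122 [-105.  -90.   28.] [-16.  -9.  10.]
54 109 [-95. -76.  26.] [-14.  -1.  10.]
62 20 [-67. -61.  23.] [-16.  -1.   9.]
```

move_arm:
  plan:
    - [[0.2, -0.35, -0.8], 0, 1]
    - [[0.1, -0.18, -0.8], 0, 1]
    - [[0, 0, 0], 0, 1]
  squeeze: 3

```text
time_s: 11.8
ee_pos: [530.2, -508.2, 6.1]
ee_rot: [-180.0, -0.2, 119.8]
force: [0.1, -0.0, -0.7]
gripper_width: 30.2
gripper_force: 3.0
```

move_arm:
  plan:
    - [[0, 0, 0], 0, 0.5]
    - [[0, 0, 0], 0, 0]
    - [[0, 0, 0], 0, 0]
    - [[0, 0, 0], 0, 0]
    - [[0, 0, 5], 0, 0]

```text
time_s: 12.3
ee_pos: [527.1, -505.3, 50.8]
ee_rot: [-179.8, -0.9, 119.8]
force: [-0.4, 0.3, -0.1]
gripper_width: 66.9
gripper_force: 0.0
```

move_arm:
  plan:
    - [[0, 0, 5], 0, 0]
    - [[-1.5, 2.6, 3], 0, 0]
    - [[0, 0, 0], 0, 0]

```text
time_s: 12.6
ee_pos: [516.8, -482.8, 144.8]
ee_rot: [179.8, 0.5, 119.8]
force: [0.5, -0.5, -0.4]
gripper_width: 90.0
gripper_force: 0.0
```

```bash
python3 -c "
from h import *
e=env.state()['ee_pos'];print(env.state()['time_s'],e)
for n in ['wrist','side']:
    p=env.grab_frame(n);c=cloud(p);z=c[...,2]
    k=(z>40)&(z<62)&(np.hypot(c[...,0]-e[0],c[...,1]-e[1])<110);print(n,k.sum(),np.percentile(z[k],[5,50,95]),cv2.minAreaRect(c[k][:,:2].astype(np.float32)))
    save('l_'+n,p,1.2)
"
```

```text
12.6 [ 516.84311572 -482.78809973  144.80971793]
wrist 5627 [44.05749041 49.2969027  50.57444538] ((512.744384765625, -477.43304443359375), (30.27825355529785, 128.43258666992188), 29.720888137817383)
side 781 [42.22597327 50.01369151 52.37513206] ((510.4205017089844, -477.9804992675781), (29.917097091674805, 129.83787536621094), 29.147958755493164)
```

View pics/l_side.png

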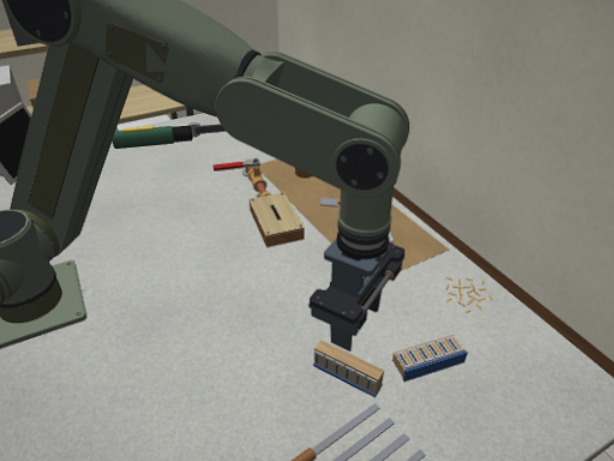

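The block is standing on its blue foot (picture px (348,365)), centre about (512,-477.5). I'll regrip at the centre, firmly.

move_arm:
  plan:
    - [[-0.38, 0.56, -1], 0, 0]
    - [[0, 0, -4.5], 0, 0]
    - [[0, 0, -4.5], 0, 0]
    - [[0, 0, -2.4], 0, 0]
    - [[0, 0, 0], 0, 1]
  squeeze: 25

```text
time_s: 13.2
ee_pos: [508.9, -474.6, 7.0]
ee_rot: [-179.8, -0.7, 119.8]
force: [-0.5, -0.5, 0.4]
gripper_width: 85.5
gripper_force: 0.0
```

move_arm:
  plan:
    - [[0, 0, 0], 0, 1]
    - [[0, 0, 0], 0, 1]
    - [[0, 0, 0], 0, 1]
    - [[0, 0, 0], 0, 1]
    - [[0, 0, 0], 0, 1]

```text
time_s: 13.7
ee_pos: [512.4, -477.7, 14.9]
ee_rot: [180.0, 0.1, 119.8]
force: [0.6, 0.3, 0.1]
gripper_width: 45.9
gripper_force: 0.0
```

move_arm:
  plan:
    - [[0, 0, 0], 0, 1]
    - [[0, 0, 0], 0, 1]
    - [[0, 0, 0], 0, 1]
    - [[0, 0, 2], 0, 1]
    - [[0, 0, 4], 0, 1]

```text
time_s: 14.2
ee_pos: [509.8, -475.3, 70.2]
ee_rot: [-179.9, -0.5, 119.8]
force: [0.7, -1.0, -1.2]
gripper_width: 29.6
gripper_force: 25.0
```

Run:
```python
from h import *
s=env.state();e=s['ee_pos'];print(s['time_s'],e,s['gripper_width'],s['gripper_force'])
# slot measured again, arm out of the way: landmarks on planes plus red handle, tester outline
for n in ["scene","side"]:
    p=env.grab_frame(n); c=cloud(p); z=c[...,2]
    for l,h in [("slot",40),("slot_end_near_valve",40),("slot_end_far",40),("valve_hub",90),("handle_tip",90)]:
        d=env.landmark_of(p,l)[:1]
        if d: print(n,l,round(d[0]["score"],2),onplane(p,[d[0]["point"]],h)[0].round(1))
    m=(np.hypot(c[...,0]-598,c[...,1]-8)<105)&(z>35)&(z<45)
    m&=cv2.erode(m.astype(np.uint8),np.ones((3,3)))>0
    P=c[m]; d=P[:,:2]-[598,8]; y=d@[.156,.988]; P=P[y<84]
    print("tester",cv2.minAreaRect(P[:,:2].astype(np.float32)))
    g=cv2.cvtColor(p["frame"],cv2.COLOR_RGB2GRAY); 
    k=(abs((c[...,:2]-[598,8])@[.988,-.156])<25)&(abs((c[...,:2]-[598,8])@[.156,.988])<60)&(g<70)
    if k.sum()>3:
        v,u=np.nonzero(k); Q=onplane(p,np.c_[u,v],40)[:,:2]; print("slot px",k.sum(),Q.mean(0),cv2.minAreaRect(Q.astype(np.float32)))
```

```text
14.2 [ 509.82292185 -475.32444255   70.18793649] 29.64916740610254 24.999881386756897
scene slot 0.56 [596.3  11.6  40. ]
scene slot_end_near_valve 0.8 [607.6  48.4  40. ]
scene slot_end_far 0.71 [594.6 -18.6  40. ]
scene valve_hub 0.77 [632.8 200.3  90. ]
scene handle_tip 0.85 [509.3 230.4  90. ]
tester ((599.2999267578125, 9.227058410644531), (165.09759521484375, 94.020751953125), 80.88043212890625)
slot px 52 [598.58831913  11.77944179] ((598.4588623046875, 10.929801940917969), (61.90422821044922, 5.729682445526123), 81.2200927734375)
side slot 0.62 [596.6   3.1  40. ]
side slot_end_near_valve 0.87 [599.7  55.1  40. ]
side slot_end_far 0.96 [593.6 -28.   40. ]
side handle_tip 0.51 [497.3 213.6  90. ]
tester ((595.82373046875, 6.859672546386719), (167.78314208984375, 93.32929229736328), 81.25855255126953)
slot px 27 [596.84668346  11.11192807] ((597.3651123046875, 12.092243194580078), (63.14847946166992, 5.934170246124268), 80.69322204589844)
```

Gripped firmly. Slot centre is about (598,10), slot direction 81°. I'll carry the block there, turning -38.8°.

move_arm:
  plan:
    - [[0, 0, 3], 0, 1]
    - [[0.72, 4.06, 0], -3.23, 1]
    - [[0.72, 4.06, 0], -3.23, 1]
    - [[0.72, 4.06, 0], -3.23, 1]
    - [[0.72, 4.06, 0], -3.23, 1]

```text
time_s: 15.3
ee_pos: [540.8, -313.5, 103.8]
ee_rot: [180.0, -0.0, 106.7]
force: [0.8, 0.2, -1.8]
gripper_width: 29.9
gripper_force: 25.0
```

move_arm:
  plan:
    - [[0.72, 4.06, 0], -3.23, 1]
    - [[0.72, 4.06, 0], -3.23, 1]
    - [[0.72, 4.06, 0], -3.23, 1]
    - [[0.72, 4.06, 0], -3.23, 1]
    - [[0.72, 4.06, 0], -3.23, 1]

```text
time_s: 15.8
ee_pos: [576.9, -110.4, 103.9]
ee_rot: [180.0, 0.0, 90.6]
force: [1.0, 0.2, -1.1]
gripper_width: 29.8
gripper_force: 25.0
```

move_arm:
  plan:
    - [[0.72, 4.06, 0], -3.23, 1]
    - [[0.72, 4.06, 0], -3.23, 1]
    - [[0.68, 4.09, 0], -3.27, 1]
    - [[0, 0, 0], 0, 1]
    - [[0, 0, 0], 0, 1]

```text
time_s: 16.3
ee_pos: [597.9, 10.9, 103.7]
ee_rot: [-180.0, 0.0, 81.2]
force: [-0.2, 0.4, -0.4]
gripper_width: 30.0
gripper_force: 25.0
```

Run:
```python
from h import *
s=env.state();e=s['ee_pos'];print(s['time_s'],e,s['ee_rot'],s['gripper_width'],s['force'])
p=env.grab_frame("wrist"); save("w5",p,1.2)
c=cloud(p);z=c[...,2]; m=(z>130)&(z<150)&(np.hypot(c[...,0]-598,c[...,1]-10)<90)
print(m.sum(),np.median(z[m]) if m.any() else 0,cv2.minAreaRect(c[m][:,:2].astype(np.float32)))
m=(np.hypot(c[...,0]-598,c[...,1]-10)<110)&(z>35)&(z<45); print("tester",m.sum(),z[m].mean(),cv2.minAreaRect(c[m][:,:2].astype(np.float32)))
```

```text
16.3 [597.9113192   10.86962612 103.66262919] [-1.79981467e+02  3.37642763e-02  8.11556459e+01] 30.020896490040577 [-0.19003099  0.36709399 -0.40078232]
13476 138.90398674036427 ((600.6730346679688, 24.595909118652344), (101.48029327392578, 53.23900604248047), 80.46491241455078)
tester 14254 39.577857577200696 ((599.3462524414062, 22.58905029296875), (194.6007843017578, 100.4459228515625), 81.43095397949219)
```

View pics/w5.png

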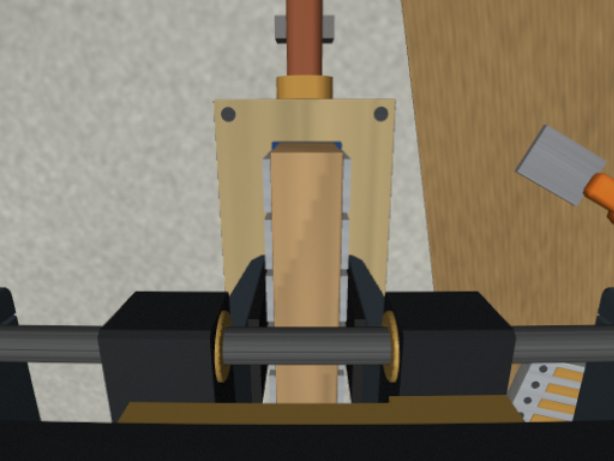

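The block (px 272–342) is centred over the tester (px 215–395) and parallel to it. I'll lower and release.

move_arm:
  plan:
    - [[0, 0, -2.5], 0, 1]
    - [[0, 0, -1.5], 0, 1]
    - [[0, 0, -0.5], 0, 1]
    - [[0, 0, -0.25], 0, 1]
    - [[0, 0, -0.2], 0, 1]

```text
time_s: 16.85
ee_pos: [598.5, 9.3, 54.9]
ee_rot: [179.9, -0.0, 80.9]
force: [0.1, -1.6, -0.3]
gripper_width: 29.7
gripper_force: 25.0
```

move_arm:
  plan:
    - [[0, 0, 0], 0, 1]

```text
time_s: 16.95
ee_pos: [598.4, 9.7, 54.9]
ee_rot: [179.9, -0.0, 81.0]
force: [0.1, 0.4, -1.6]
gripper_width: 29.6
gripper_force: 25.0
```

move_arm:
  plan:
    - [[0, 0, -0.1], 0, 1]
    - [[0, 0, -0.1], 0, 1]
    - [[0, 0, 0], 0, 1]

```text
time_s: 17.25
ee_pos: [598.6, 10.0, 54.1]
ee_rot: [179.9, 0.0, 81.0]
force: [-2.2, -1.4, 5.7]
gripper_width: 29.8
gripper_force: 25.0
```

Contact. I'll release and retreat.

move_arm:
  plan:
    - [[0, 0, 0], 0, 0.5]
    - [[0, 0, 0], 0, 0]
    - [[0, 0, 0], 0, 0]
    - [[0, 0, 0], 0, 0]
    - [[0, 0, 0], 0, 0]

```text
time_s: 17.75
ee_pos: [598.0, 10.1, 52.3]
ee_rot: [-180.0, 0.0, 81.0]
force: [0.8, -0.9, 0.0]
gripper_width: 67.0
gripper_force: 0.0
```

move_arm:
  plan:
    - [[0, 0, 2], 0, 0]
    - [[0, 0, 4], 0, 0]
    - [[0, 0, 4], 0, 0]
    - [[0, 0, 4], 0, 1]
    - [[0, 0, 0], 0, 1]
  squeeze: 20

```text
time_s: 18.25
ee_pos: [601.5, 10.1, 198.8]
ee_rot: [179.3, -0.1, 81.0]
force: [0.9, -0.1, -0.3]
gripper_width: 78.3
gripper_force: 0.0
```

Run:
```python
from h import *
s=env.state();e=s['ee_pos'];print(s['time_s'],e,s['gripper_width'])
for n in ["wrist","side","scene"]:
    p=env.grab_frame(n); c=cloud(p); z=c[...,2]
    m=(np.hypot(c[...,0]-598,c[...,1]-10)<90)&(z>82)&(z<97); print(n,"block",m.sum(),np.median(z[m]),cv2.minAreaRect(c[m][:,:2].astype(np.float32)) if m.sum()>5 else 0)
    m=(np.hypot(c[...,0]-598,c[...,1]-10)<125)&(z>35)&(z<45)&((c[...,:2]-[598,10])@[.156,.988]<84); print("tester",m.sum(),cv2.minAreaRect(c[m][:,:2].astype(np.float32)) if m.sum()>5 else 0)
    f=p["frame"].astype(int); red=(f[...,0]>f[...,1]+70)&(f[...,0]>f[...,2]+70)&(z>70)&(z<105)&(c[...,1]>120)&(c[...,1]<330); P=c[red]
    if red.sum()>5: print("red",red.sum(),P.mean(0).round(1),cv2.minAreaRect(P[:,:2].astype(np.float32)))
```

```text
18.25 [601.49951169  10.12804998 198.75388092] 78.3142399471461
wrist block 4996 89.2568167436308 ((599.2750854492188, 9.521766662597656), (128.3667449951172, 30.030799865722656), 80.97422790527344)
tester 11836 ((597.4198608398438, 9.569984436035156), (168.85484313964844, 100.36384582519531), 81.30394744873047)
side block 252 89.25188168034049 ((598.5306396484375, 7.1428985595703125), (131.38380432128906, 30.860239028930664), 81.081787109375)
tester 718 ((596.6735229492188, 7.541412353515625), (171.69532775878906, 101.53963470458984), 80.89080810546875)
red 64 [549.4 217.2  90. ] ((549.407958984375, 218.09242248535156), (26.272293090820312, 77.31155395507812), 69.60565948486328)
scene block 501 87.77489524919213 ((600.568603515625, 10.940299987792969), (130.40394592285156, 31.613344192504883), 80.60179901123047)
tester 1439 ((598.88720703125, 9.403785705566406), (169.52842712402344, 102.00363159179688), 80.62118530273438)
red 289 [553.5 219.2  88.6] ((552.1322021484375, 219.17344665527344), (19.16815185546875, 79.85122680664062), 75.65571594238281)
```

The block sits within 2 mm of the tester centre and covers the slot. For the valve, the hub is about (629,198) and the handle at 165°. I'll bring the closed fingers down beside it on the -y side.

move_arm:
  plan:
    - [[-1.8, 4.3, 0], -1.5, 1]
    - [[-1.8, 4.3, 0], -1.5, 1]
    - [[-1.8, 4.3, 0], -1.5, 1]
    - [[-1.8, 4.3, 0], -1.5, 1]
    - [[0, 0, 0], 0, 1]

```text
time_s: 18.9
ee_pos: [522.7, 186.1, 190.3]
ee_rot: [-179.7, 0.0, 75.3]
force: [0.5, -0.4, -0.3]
gripper_width: 26.0
gripper_force: 0.0
```

move_arm:
  plan:
    - [[0, 0, -4], 0, 1]
    - [[0, 0, -4], 0, 1]
    - [[0, 0, -3], 0, 1]
    - [[0, 0, -1], 0, 1]
    - [[0, 0, 0], 0, 1]

```text
time_s: 19.4
ee_pos: [524.7, 181.2, 70.2]
ee_rot: [-179.8, 0.2, 75.0]
force: [-0.0, 0.4, 0.2]
gripper_width: 0.1
gripper_force: 0.0
```

Run:
```python
from h import *
s=env.state();print(s['time_s'],s['ee_pos'],s['ee_rot'],s['qpos'].round(),s['gripper_width'],s['force'])
p=env.grab_frame("scene"); cv2.imwrite("pics/v1.png",cv2.resize(p["frame"][170:384,230:512,::-1],None,fx=2.5,fy=2.5))
hub=np.array([629,198.]);lead=15.9
for phi in [165,156,147,138,129,120,111,102,93,84,78]:
    a=np.radians(phi);print(phi,(hub+95*np.array([np.cos(a),np.sin(a)])+27*np.array([-np.sin(a),np.cos(a)])).round(1))
```

```text
19.4 [524.73261517 181.1530306   70.20021477] [-1.79761547e+02  1.68288310e-01  7.49813264e+01] [ 18.  24. 104.  -0.  53.  33.] 0.1444327915684308 [-0.01248638  0.4213668   0.17407247]
165 [530.2 196.5]
156 [531.2 212. ]
147 [534.6 227.1]
138 [540.3 241.5]
129 [548.2 254.8]
120 [558.1 266.8]
111 [569.7 277. ]
102 [582.8 285.3]
93 [597.1 291.5]
84 [612.1 295.3]
78 [622.3 296.5]
```

View pics/v1.png

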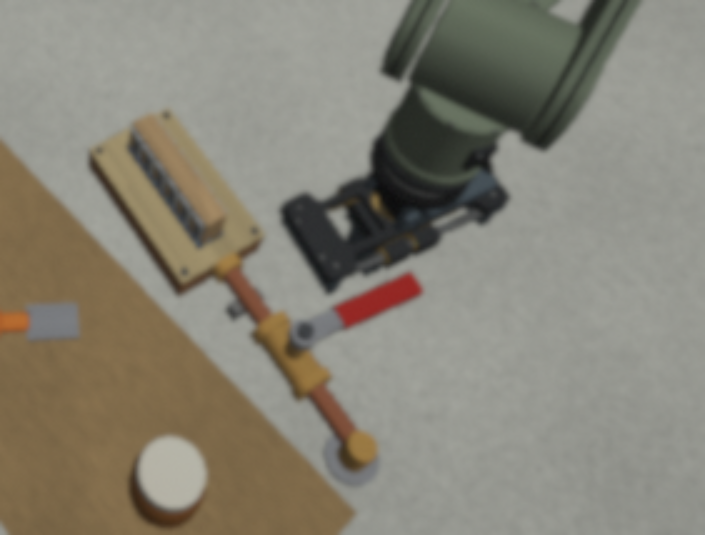

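The block is upright on the tester, and the closed gripper is beside the red handle (px (385,300)). I'll sweep along the arc.

move_arm:
  plan:
    - [[0.42, 1.45, 0], 0, 1]
    - [[0.1, 1.55, 0], -8.5, 1]
    - [[0.34, 1.51, 0], -8.5, 1]
    - [[0.57, 1.44, 0], -8.5, 1]
    - [[0.79, 1.33, 0], -8.5, 1]

```text
time_s: 19.95
ee_pos: [548.7, 255.6, 74.0]
ee_rot: [179.9, -0.0, 40.7]
force: [-0.7, -3.7, 0.2]
gripper_width: 0.2
gripper_force: 1.5
```

move_arm:
  plan:
    - [[0.99, 1.2, 0], -8.5, 1]
    - [[1.16, 1.02, 0], -8.5, 1]
    - [[1.31, 0.83, 0], -8.5, 1]
    - [[1.43, 0.62, 0], -8.5, 1]

```text
time_s: 20.35
ee_pos: [597.0, 292.6, 73.8]
ee_rot: [180.0, 0.0, 6.7]
force: [-2.9, -2.8, -0.0]
gripper_width: 0.2
gripper_force: 1.5
```

```bash
cat >> h.py <<'E'
def red():
    s=env.state();print(s['time_s'],s['ee_pos'].round(1),s['ee_rot'].round(1),s['force'].round(1))
    for n in ["scene","side"]:
        p=env.grab_frame(n);c=cloud(p);z=c[...,2];f=p["frame"].astype(int)
        r=(f[...,0]>f[...,1]+60)&(f[...,0]>f[...,2]+60)&(z>78)&(z<100)&(np.hypot(c[...,0]-629,c[...,1]-198)<140);P=c[r]
        if r.sum()>8:
            m=P.mean(0);rc=cv2.minAreaRect(P[:,:2].astype(np.float32));print(n,r.sum(),m.round(1),"dir from hub",np.degrees(np.arctan2(rc[0][1]-198,rc[0][0]-629)).round(1),rc)
    return p
E
python3 -c "
from h import *
red()"
```

```text
20.35 [597.  292.6  73.8] [180.    0.    6.7] [-2.9 -2.8 -0. ]
scene 373 [627.8 277.1  88.3] dir from hub 92.4 ((625.6812744140625, 276.4820861816406), (25.3128604888916, 80.21316528320312), 0.06334459036588669)
side 55 [627.3 269.5  90.2] dir from hub 91.5 ((627.0848999023438, 271.2895202636719), (78.39125061035156, 18.427757263183594), 88.56352996826172)
```

Handle is at about 92°. I'll continue to the stop at about 81°, watching the force.

move_arm:
  plan:
    - [[0.75, 0.2, 0], -4, 1]
    - [[0.75, 0.18, 0], -4, 1]
    - [[0.3, 0.04, 0], -2, 1]
    - [[0, 0, 0], 0, 1]

```text
time_s: 20.85
ee_pos: [611.3, 296.5, 73.6]
ee_rot: [180.0, 0.4, -2.9]
force: [-9.9, 0.4, 5.5]
gripper_width: 0.7
gripper_force: 4.7
```

move_arm:
  plan:
    - [[0.3, 0.03, 0], 0, 1]
    - [[0, 0, 0], 0, 1]

```text
time_s: 21.05
ee_pos: [611.5, 296.4, 73.6]
ee_rot: [179.9, 0.7, -2.8]
force: [-16.2, -0.2, 8.0]
gripper_width: 0.5
gripper_force: 7.8
```

move_arm:
  plan:
    - [[0.3, 0.0, 0], 0, 1]
    - [[0, 0, 0], 0, 1]

```text
time_s: 21.25
ee_pos: [611.6, 296.4, 73.6]
ee_rot: [179.8, 1.1, -2.9]
force: [-21.6, -0.5, 12.9]
gripper_width: 0.3
gripper_force: 10.9
```

```bash
python3 -c "
from h import *
red()"
```

```text
21.25 [611.6 296.4  73.6] [179.8   1.1  -2.9] [-21.6  -0.5  12.9]
scene 383 [640.1 276.3  88.2] dir from hub 83.2 ((638.1930541992188, 275.364013671875), (80.9560775756836, 22.967744827270508), 80.72674560546875)
side 52 [636.1 271.5  90.1] dir from hub 84.4 ((636.259033203125, 272.62225341796875), (74.74151611328125, 17.15176773071289), 78.67391204833984)
```

The hard stop is reached: force rises without motion, and the bar is at 80.7°, in line with the pipe. I'll back off and check.

move_arm:
  plan:
    - [[-1.5, 0, 0], 0, 1]
    - [[-3, 0, 0], 0, 1]
    - [[-2, 0, 2], 0, 1]
    - [[0, 0, 5], 0, 1]
    - [[0, 0, 5], 0, 1]

```text
time_s: 21.85
ee_pos: [554.8, 296.5, 194.3]
ee_rot: [-180.0, 0.0, -2.7]
force: [1.9, 1.2, 0.6]
gripper_width: 0.4
gripper_force: 0.0
```

move_arm:
  plan:
    - [[-4, 0, 0], 0, 1]
    - [[0, 0, 0], 0, 1]
    - [[0, 0, 0], 0, 1]

```text
time_s: 22.15
ee_pos: [515.6, 296.6, 193.8]
ee_rot: [-179.9, -0.1, -2.8]
force: [0.5, 0.4, 0.4]
gripper_width: 0.7
gripper_force: 0.0
```

Run:
```python
from h import *
p=red(); 
for n in ["scene","side"]:
    p=env.grab_frame(n); c=cloud(p); z=c[...,2]
    m=(np.hypot(c[...,0]-598,c[...,1]-10)<90)&(z>82)&(z<97); print(n,"block",m.sum(),np.median(z[m]),cv2.minAreaRect(c[m][:,:2].astype(np.float32)))
    if n=="scene": cv2.imwrite("pics/end.png",cv2.resize(p["frame"][...,::-1],None,fx=1.5,fy=1.5))
```

```text
22.15 [515.6 296.6 193.8] [-1.799e+02 -1.000e-01 -2.800e+00] [0.5 0.4 0.4]
scene 372 [640.1 275.8  88.4] dir from hub 82.2 ((639.6151733398438, 275.0826110839844), (81.40780639648438, 19.758712768554688), 81.21046447753906)
side 56 [635.4 273.   89.9] dir from hub 84.9 ((635.8323364257812, 274.001708984375), (79.04730224609375, 18.711578369140625), 84.2599105834961)
scene block 584 88.14625092238157 ((601.036865234375, 10.208332061767578), (131.4175567626953, 31.929391860961914), 79.91287994384766)
side block 253 89.11660617673112 ((597.9331665039062, 7.164623260498047), (133.50624084472656, 31.173288345336914), 80.1358413696289)
```

View pics/end.png

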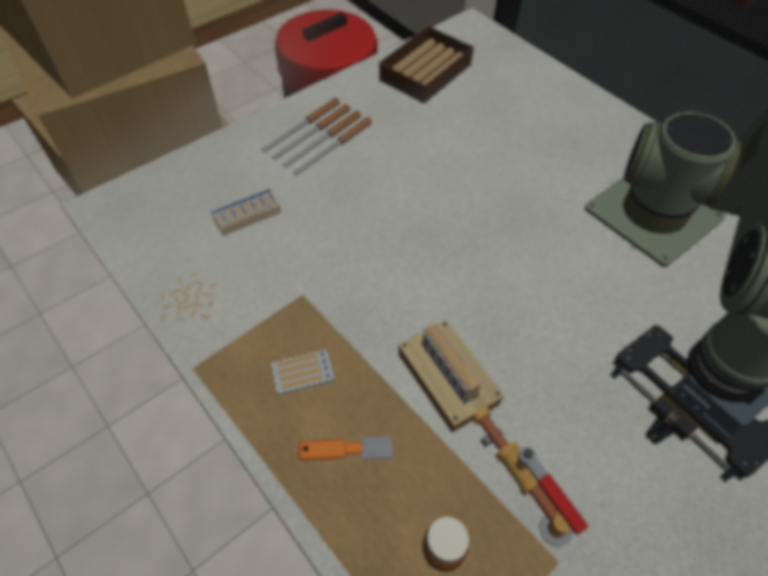

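The block stands over the slot (px (450,360)), the handle lies in line with the pipe (px (560,500)), and the bystanders are where they were. Handing in.

```bash
python3 -c "
from workcell import env
print(env.job_done())"
```

```text
the job is handed in; nothing more can be done
None
```

The job is handed in at about 22 s of the 64 s allowed: the reed block stands on its blue foot over the slot, about 2 mm off centre, the valve handle is against its stop in line with the pipe, and the scraper, reed plates and wax jar were not disturbed.

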